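# Free the fan layout disc for its next turn

## Task

Get the fan-rib layout jig ready to be turned: first press the raised edge of the loose square cover plate down so that it sits level in its nest, then take the black knob of the spring index plunger, pull it straight up as far as it goes and hold it there, with its pin clear of the disc. Finish while still holding the plunger up, with the plate still level, and leave the bowl, the brush and the rib bundle where they are.

Things in the scene. Friction and masses are not known exactly. Their poses are not given: they have to be found in the camera images.
- jig: Fan layout jig fixed to the bench: plywood disc 250 mm across, top 28 mm above the bench. Origin on the bench under the disc's centre, z up. Thin ribs (2 mm) lie fixed on its +y half; the plate's nest is in the middle. On the -y side a grey bracket (30 mm wide, 66 mm high, 120 to 156 mm out, its arm over the rim) carries the plunger 105 mm from the centre. Place and yaw vary.
- nest (a point): Centre of the nest floor, which is the top of the disc, 28 mm above the bench; axes as the jig's. Eight aluminium rails 5 mm high at the nest's corners leave a 74 x 74 mm square.
- lifter_top (a point): Point of the nest floor 26 mm from its centre towards the jig's +x. Here a domed steel lifter (16 mm across) stands 8 mm proud under the plate at the start. Pressed down with over 6 N it sinks flush and stays down by friction. Pressing on the plate right above it is surest; at the plate's centre it takes about twice the force.
- plate: Loose aluminium cover plate 70 x 70 x 8 mm, about 110 g, inside the nest's rails. Origin at the centre of its underside, z normal to it. At the start tilted about 7.5 degrees: its edge on the jig's -x side is on the nest floor, the underside of its +x edge about 9 mm up. Seated, it lies flat, its top 36 mm above the bench.
- knob (a point): Black round knob of the index plunger, an upright cylinder 24 mm across and 28 mm high; this point is at the centre of its underside (78 mm above the bench when the pin is seated, so its top is at 106 mm). Below it are a thin 8 mm stem and a steel bush 22 mm across whose top is 67 mm above the bench. It moves straight up and down only.
- plunger (a joint): Lift of the plunger in m: 0 = pin seated 8 mm deep in the disc, 0.016 = end stop, fully back, the pin's end 8 mm above the disc. A spring pulls it down with 4 N at 0 and 11 N at 0.016; let go, it snaps back.
- bowl: White bowl, 110 mm across, 50 mm high, beside the jig; origin at the centre of its underside. To be left alone.
- brush: Paste brush, 180 mm long, lying on the bench along its own x; to be left alone.
- bundle: Bundle of bamboo ribs 160 x 30 x 18 mm with a dark band round its middle, long along its own x, origin at the centre of its underside; to be left alone.
There are look-alikes about, which are no part of the job. Of the things that look like the plate, the smallest one is meant.

How it is judged:
On the way, in this order (a step that is already met when the one before it is completed fails the run):
1. the cover plate sits level in its nest (angle between plate's own z axis and vertical below 0.03 rad and z of plate in the frame of nest below 0.002 m and horizontal distance between plate and nest below 0.006 m), for 0.2 s.
2. the plunger is held fully back by the fingers, the plate still level (all of step 1 and value of joint plunger above 0.0135 m and contact force between the fingers and plunger above 3 N and contact force between the fingers and plate below 0.3 N), for 0.2 s.
At the end, for the whole second after the job is handed in: Plate within 0.03 rad of level, down within 2 mm of the nest floor, within 6 mm of its centre, untouched; plunger lifted over 13.5 of 16 mm and carried by the fingers (over 3 N) through the last second; bowl, brush and bundle moved less than 30 mm (all of step 2 and linear speed of plate below 0.02 m/s and distance of each of bowl, brush, bundle from where it was at the start of the episode below 0.03 m); the arm keeps its last pose, push and grip.
It fails at once if the bowl was disturbed (distance of bowl from where it was at the start of the episode above 0.03 m).
It fails at once if the brush was disturbed (distance of brush from where it was at the start of the episode above 0.03 m).
It fails at once if the bundle was disturbed (distance of bundle from where it was at the start of the episode above 0.03 m).
It fails at once if the plunger was pulled before the plate was level (not (angle between plate's own z axis and vertical below 0.03 rad and z of plate in the frame of nest below 0.002 m and horizontal distance between plate and nest below 0.006 m) and value of joint plunger above 0.006 m).
It also fails if it takes over 32 s, if anything falls off the work surface, if the arm or the gripper's body presses on something with over 40 N, if the wrist force passes 120 N, or if a joint passes its speed limit or range.

## Robot

A 6-joint arm with a two-finger parallel gripper is mounted at the origin on the work surface. World frame = base frame: x ahead of the robot, y to its left, z up, the work surface at z = 0. Lengths are in m, angles in rad, forces in N, time in s.
With the tool pointing down it reaches from about 0.325 to 0.9 m from the base axis. Payload 3.5 kg.
Tool frame: the origin (TCP) lies midway between the tips of the shut fingers; the grasp point (between the pads) lies 19 mm behind it; z points along the fingers, y is the direction in which the jaws open and shut (so a half turn about z gives the same grasp; the last joint's range is limited). The gripper opens to 85 mm and grips with 20 to 120 N. Pads are 22 mm wide; open, the fingers measure 114 mm over their backs; the gripper's body (76 mm by 85 mm) begins 54 mm behind the grasp point. The pads swing forward as they close: fully open they stand 13 mm farther back than shut.
Start: joints at [-1.428, 0.276, -0.026, 1.268, 0, 1.467], TCP at [0.152, -0.606, 0.198] pointing down, gripper open.
Joint ranges: [-3.12, 3.12], [-0.85, 1.88], [-1.08, 1.24], [-1.95, 2.15], [-1.57, 1.53], [-3.14, 3.14]. Speed limits (rad/s): [2.57, 2.57, 3.14, 3.14, 3.14, 3.14].

## Interface

Orientations are given as a unit quaternion [x, y, z, w].
In Python, from station import r gives the robot as it stands.
- The arm moves only by the tool jog_arm, never from a script. Its argument "series" is a list of rows, each an object with "grip": the finger opening in cm, from 0 to 8.54; "slide": the shift along the tool's x, y, z in cm, a list of three; "roll": the turn about the tool's z in rad. In form: [{"grip": grip, "slide": [x, y, z], "roll": roll}, ...]. A call has 1 to 20 rows; each row shifts and turns the commanded pose from where the row before left it, along the tool's axes as they then stand; what a row does not reach is not made up. A row lasts 1/12 s, in which the tool goes at most 41.7 mm and 7.16 degrees, less where a joint would pass 70% of its speed; a pose out of reach is approached as far as the arm can. A call is refused whole if a number of a shift passes 4.17 or a number of a turn 0.125, either way. A call with a gripper value outside its range is refused whole. The fingers move at their own pace and stop on an object; "force" is the grip in N (left out, the last holds). Time passes only in rows, so rows that do not move let the fingers close. It gives the time, the measured TCP pose, the force and the opening at its end, in the units of the state.
- r.sense(): the state, without advancing time (a new reading comes with each control period).
- r.read_camera(name): name is "side" or "top"; returns the picture (480x640x3 uint8, red, green, blue); there is no depth.
- r.get_calibration(name): a dict with "K" (3x3 intrinsics, pixels), "dist" ([k1, k2, p1, p2, k3] as OpenCV has them; the pictures are not rectified), "rvec" (rotation vector, rad) and "tvec" (3), from world to camera coordinates, as OpenCV has them. Camera axes: x right, y down, z forward; pixel columns grow to the right and rows downward; lengths in m; the calibration is good to about 2 mm. A picture is of the moment at which its call begins. get_calibration takes no time and is no camera call.
- r.sign_off(): hands the job in, once; it reports no verdict.
The state is a dict: "t": time; "q": joint angles; "joint_vel": joint speeds; "tau": joint torques, N m; "position": TCP position; "eef_rot": TCP orientation; "wrist_force": force on the tool from outside, world axes, zero at the start; "moment": the same for the moment, N m; "width": finger opening in m.
Only numpy, scipy, OpenCV 4.12 (cv2) and the standard library are available. Lean on these libraries where they do the work, as an engineer would, in place of code of your own. Each camera call takes 0.05 s, during which the arm holds its last target.

## Working session

There is one attempt and no reset: what is moved stays moved. The work goes in short steps, Python scripts to look and compute and a tool call to move; the robot and the scene stay as the last step left them, time stands still between calls to the robot, and variables do not carry over. Pictures are saved under pics/ and viewed, and the job is handed in when it is done.

Besides the shell and the picture viewer there is one more tool, called after ">>>" as name(argument=value, ...) on one line, values as JSON. jog_arm: Moves the arm, as the interface text tells. Its arguments: {"type":"object","properties":{"series":{"type":"array"},"force":{"type":"number"}},"required":["series"]}

```bash
mkdir -p pics; ls; python3 - <<'E'
from station import r
import cv2
for n in("side","top"):
    cv2.imwrite(f"pics/{n}0.png",r.read_camera(n)[:,:,::-1]); print(r.get_calibration(n))
s=r.sense();print(s)
E
```

```text
pics
{'K': array([[451.01456923,   0.        , 326.48462888],
       [  0.        , 451.01456923, 240.68379311],
       [  0.        ,   0.        ,   1.        ]]), 'dist': array([-0.03306035,  0.        ,  0.        ,  0.        ,  0.        ]), 'rvec': array([ 2.42798798, -0.39456061,  0.1401306 ]), 'tvec': array([-0.56094023,  0.24206656,  0.94561063])}
{'K': array([[462.96214664,   0.        , 322.34686913],
       [  0.        , 462.96214664, 232.45087177],
       [  0.        ,   0.        ,   1.        ]]), 'dist': array([-0.01138466,  0.        ,  0.        ,  0.        ,  0.        ]), 'rvec': array([ 2.16570239, -2.21252203,  0.1155031 ]), 'tvec': array([0.03920929, 0.62199773, 0.9297851 ])}
{'t': 0.1, 'q': array([-1.42840353e+00,  2.77054558e-01, -2.77515309e-02,  1.26800989e+00,
       -8.38538659e-06,  1.46738752e+00]), 'joint_vel': array([ 8.36496546e-05, -1.06053897e-03,  4.57462851e-03,  2.16349629e-03,
       -2.14209110e-03, -1.26802510e-03]), 'tau': array([-1.19150623e-04, -4.46710145e+01,  2.96127641e+01,  8.46969313e-03,
       -1.28174865e-04, -9.20875749e-06]), 'position': array([ 0.15195464, -0.60544153,  0.1965694 ]), 'eef_rot': array([ 9.92456692e-01,  1.22591578e-01, -2.38741829e-05, -1.00955308e-03]), 'wrist_force': array([1.15527733, 0.4881603 , 0.50122871]), 'moment': array([ 0.03859283,  0.02839839, -0.0455498 ]), 'width': 0.08508226030430953}
```

View pics/top0.png

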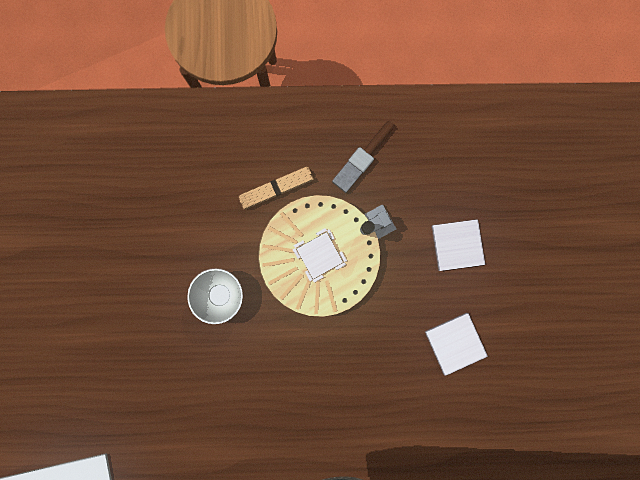

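View pics/side0.png

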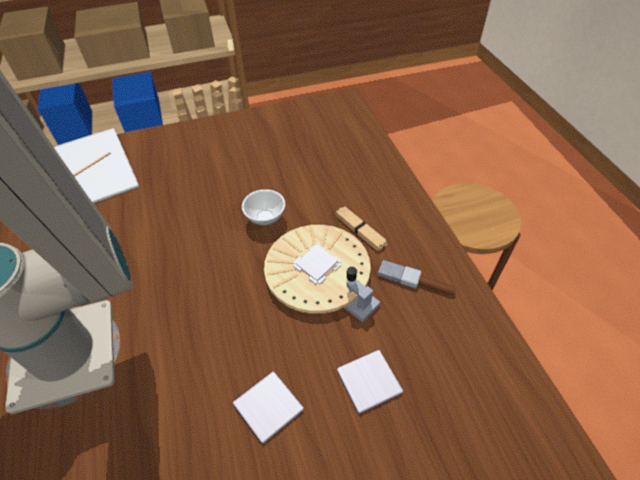

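```bash
cat > h.py <<'E'
import numpy as np, cv2
from station import r
def ray(n,uv):
    c=r.get_calibration(n);R=cv2.Rodrigues(np.array(c['rvec'],float))[0];t=np.array(c['tvec'],float)
    p=cv2.undistortPoints(np.array(uv,float).reshape(-1,1,2),c['K'],c['dist']).reshape(-1,2)
    d=np.c_[p,np.ones(len(p))]@R; return -R.T@t,d
def atz(n,uv,z):
    o,d=ray(n,uv); return o+d*((z-o[2])/d[:,2])[:,None]
def proj(n,P):
    c=r.get_calibration(n); return cv2.projectPoints(np.array(P,float).reshape(-1,1,3),c['rvec'],c['tvec'],c['K'],c['dist'])[0].reshape(-1,2)
E
python3 - <<'E'
from h import *
t=cv2.imread('pics/top0.png');s=cv2.imread('pics/side0.png')
a=cv2.resize(t[180:330,240:410],None,fx=4.6,fy=4,interpolation=2);cv2.imwrite('pics/tc.png',cv2.resize(t[185:325,245:415],None,fx=4,fy=4,interpolation=2))
cv2.imwrite('pics/sc.png',cv2.resize(s[215:325,255:395],None,fx=5,fy=5,interpolation=2))
# disc
hsv=cv2.cvtColor(t,cv2.COLOR_BGR2HSV)
m=((hsv[...,2]>150)&(hsv[...,1]>40)).astype(np.uint8);m[:, :235]=0;m[:185]=0;m[:,420:]=0
m=cv2.morphologyEx(m,cv2.MORPH_CLOSE,np.ones((5,5)))
c=max(cv2.findContours(m,0,1)[0],key=cv2.contourArea)
h=cv2.convexHull(c)
P=atz('top',c.reshape(-1,2),.028)[:,:2]
from scipy.optimize import least_squares
f=least_squares(lambda q:np.hypot(*(P-q[:2]).T)-q[2],[*P.mean(0),.125],loss='soft_l1',f_scale=.001)
print(f.x)
print(atz('top',[[368,228]],.106))
o1,d1=ray('top',[[368,228]])
E
```

```text
[0.57665715 0.0336997  0.12315779]
[[ 0.62267981 -0.05895989  0.106     ]]
```

View pics/tc.png

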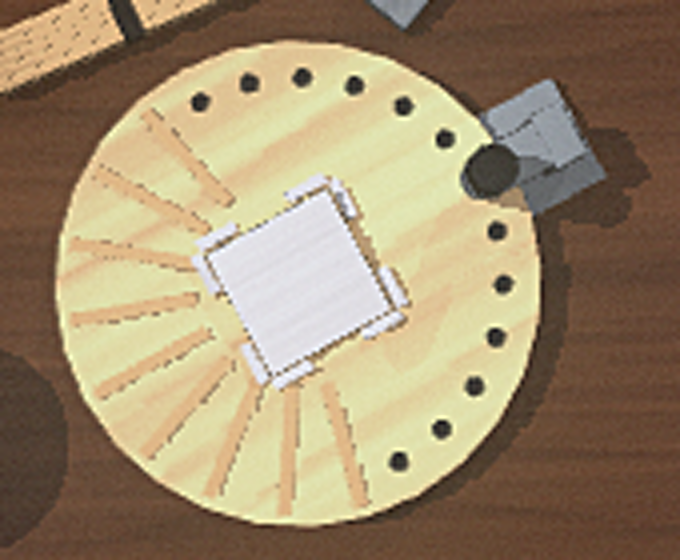

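View pics/sc.png

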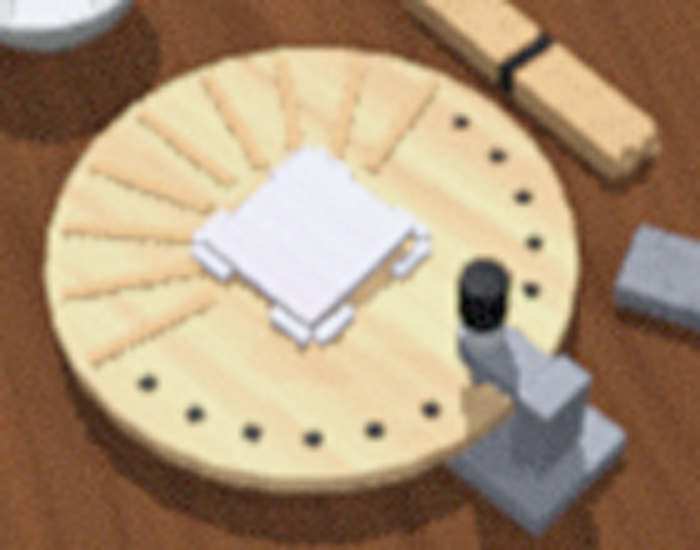

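The top view shows the disc centred near (320,256). The smallest white plate is on it, with its raised edge up-left, and the knob is at (368,227). In the side view the knob top is at (352,270), with a gap under the plate at its right corner.

```bash
python3 - <<'E'
from h import *
T=[368.8,227];S=[352,270]
o1,d1=ray('top',[T]);o2,d2=ray('side',[S])
A=np.c_[d1[0],-d2[0]];k=np.linalg.lstsq(A,o2-o1,rcond=None)[0]
p1=o1+k[0]*d1[0];p2=o2+k[1]*d2[0];print(p1,p2, atz('top',[T],.106),atz('side',[S],.106))
C=np.array([.5767,.0337]);
for y in(26,27,28):
    a=np.radians(y);print(y,C+.105*np.array([np.sin(a),-np.cos(a)]),C+.026*np.array([np.cos(a),np.sin(a)]))
# nest rails: overlay check
a=np.radians(27.2);R=np.array([[np.cos(a),-np.sin(a)],[np.sin(a),np.cos(a)]])
t=cv2.imread('pics/top0.png');s=cv2.imread('pics/side0.png')
def ov(n,im,x0,y0,w,h,f):
    b=cv2.resize(im[y0:y0+h,x0:x0+w],None,fx=f,fy=f,interpolation=2)
    def dr(P,col,cl=True):
        q=(proj(n,P)+.5-[x0,y0])*f;cv2.polylines(b,[np.round(q).astype(int)],cl,col,1)
    W=lambda p,z:np.c_[C+np.array(p)@R.T,np.full(len(p),z)]
    th=np.linspace(0,2*np.pi,60)
    dr(W(np.c_[np.cos(th),np.sin(th)]*.125,.028),(0,0,255))
    dr(W([[.037,.037],[-.037,.037],[-.037,-.037],[.037,-.037]],.033),(0,0,255))
    dr(W(np.c_[np.cos(th),np.sin(th)]*.012+[0,-.105],.106),(0,255,0))
    dr(W([[.026,0],[.027,0.001]],.045),(255,0,0))
    return b
cv2.imwrite('pics/ov.png',np.vstack([ov('top',t,245,185,170,140,2.8*1.0)[:390,:476],ov('side',s,255,215,140,110,3.4)[:,:476]])[:600] if 0 else ov('top',t,245,185,170,140,4))
cv2.imwrite('pics/ov2.png',ov('side',s,255,215,140,110,5))
E
```

```text
[ 0.62401537 -0.05982252  0.11175651] [ 0.62768415 -0.06075474  0.11221433] [[ 0.62455191 -0.06053801  0.106     ]] [[ 0.62949903 -0.0566641   0.106     ]]
26 [ 0.62272897 -0.06067337] [0.60006865 0.04509765]
27 [ 0.624369   -0.05985569] [0.59986617 0.04550375]
28 [ 0.62599451 -0.0590095 ] [0.59965664 0.04590626]
```

View pics/ov.png

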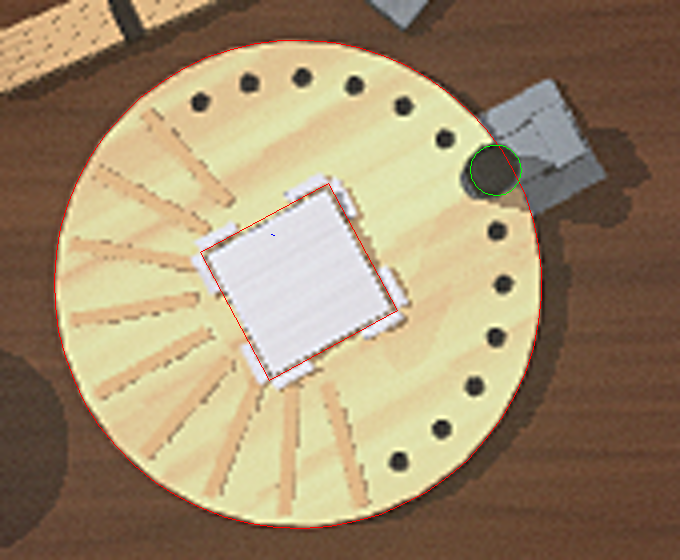

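View pics/ov2.png

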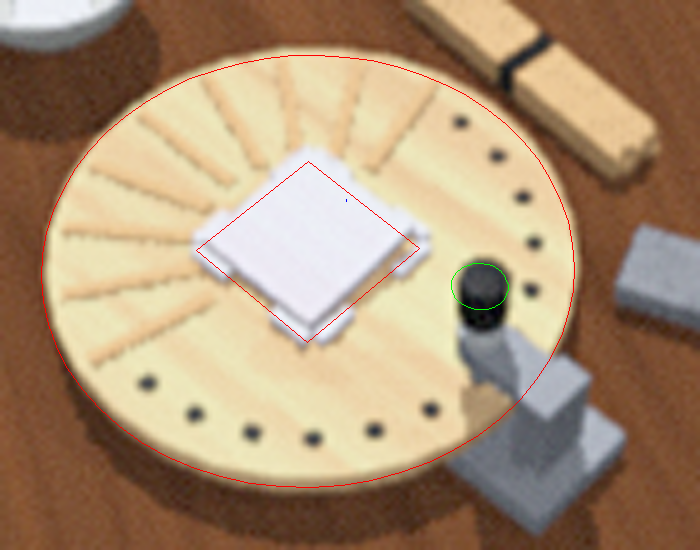

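>>> jog_arm(series=[{"grip": 0, "slide": [0, 0, 0], "roll": -0.125}, {"grip": 0, "slide": [0, 0, 0], "roll": -0.125}, {"grip": 0, "slide": [0, 0, 0], "roll": -0.125}, {"grip": 0, "slide": [0, 0, 0], "roll": -0.125}, {"grip": 0, "slide": [0, 0, 0], "roll": -0.125}, {"grip": 0, "slide": [0, 0, 0], "roll": -0.125}, {"grip": 0, "slide": [0, 0, 0], "roll": -0.125}, {"grip": 0, "slide": [0, 0, 0], "roll": -0.125}, {"grip": 0, "slide": [0, 0, 0], "roll": 0}], force=40)

```text
t: 0.85
position: [0.152, -0.6057, 0.1969]
eef_rot: [0.812, 0.584, 0.0, -0.001]
wrist_force: [0.3, 0.4, -0.2]
width: -0.0004
```

The overlays agree to about 1 px. My targets are lifter (0.600, 0.0455) and knob (0.625, −0.060). I'll travel there with the fingers shut.

>>> jog_arm(series=[{"grip": 0, "slide": [3.8, 1.09, 0], "roll": 0}, {"grip": 0, "slide": [3.8, 1.09, 0], "roll": 0}, {"grip": 0, "slide": [3.8, 1.09, 0], "roll": 0}, {"grip": 0, "slide": [3.8, 1.09, 0], "roll": 0}, {"grip": 0, "slide": [3.8, 1.09, 0], "roll": 0}, {"grip": 0, "slide": [3.8, 1.09, 0], "roll": 0}, {"grip": 0, "slide": [3.8, 1.09, 0], "roll": 0}, {"grip": 0, "slide": [3.8, 1.09, 0], "roll": 0}, {"grip": 0, "slide": [3.8, 1.09, 0], "roll": 0}, {"grip": 0, "slide": [3.8, 1.09, 0], "roll": 0}, {"grip": 0, "slide": [3.8, 1.09, 0], "roll": 0}, {"grip": 0, "slide": [3.8, 1.09, 0], "roll": 0}, {"grip": 0, "slide": [3.8, 1.09, 0], "roll": 0}, {"grip": 0, "slide": [3.8, 1.09, 0], "roll": 0}, {"grip": 0, "slide": [3.8, 1.09, 0], "roll": 0}, {"grip": 0, "slide": [3.8, 1.09, 0], "roll": 0}, {"grip": 0, "slide": [3.8, 1.09, 0], "roll": 0}, {"grip": 0, "slide": [3.8, 1.09, 0], "roll": 0}, {"grip": 0, "slide": [3.8, 1.09, 0], "roll": 0}, {"grip": 0, "slide": [3.8, 1.09, 0], "roll": 0}])

```text
t: 2.52
position: [0.6018, 0.0464, 0.1973]
eef_rot: [0.813, 0.582, -0.0, -0.0]
wrist_force: [0.1, -1.4, 0.7]
width: 0.0001
```

>>> jog_arm(series=[{"grip": 0, "slide": [0, 0, 0], "roll": 0}, {"grip": 0, "slide": [0, 0, 0], "roll": 0}, {"grip": 0, "slide": [0, 0, 0], "roll": 0}])

```text
t: 2.77
position: [0.6006, 0.0443, 0.1971]
eef_rot: [0.813, 0.583, -0.001, -0.0]
wrist_force: [-0.1, -0.5, 0.5]
width: -0.0001
```

>>> jog_arm(series=[{"grip": 0, "slide": [0.1, 0, 3], "roll": 0}, {"grip": 0, "slide": [0, 0, 3], "roll": 0}, {"grip": 0, "slide": [0, 0, 3], "roll": 0}, {"grip": 0, "slide": [0, 0, 2.5], "roll": 0}, {"grip": 0, "slide": [0, 0, 1.5], "roll": 0}, {"grip": 0, "slide": [0, 0, 1], "roll": 0}, {"grip": 0, "slide": [0, 0, 0.4], "roll": 0}, {"grip": 0, "slide": [0, 0, 0], "roll": 0}, {"grip": 0, "slide": [0, 0, 0], "roll": 0}])

```text
t: 3.52
position: [0.6024, 0.0447, 0.0547]
eef_rot: [0.813, 0.583, 0.001, 0.001]
wrist_force: [0.5, -0.7, 0.6]
width: 0.0001
```

>>> jog_arm(series=[{"grip": 0, "slide": [0, 0, 0.2], "roll": 0}, {"grip": 0, "slide": [0, 0, 0.2], "roll": 0}, {"grip": 0, "slide": [0, 0, 0.2], "roll": 0}, {"grip": 0, "slide": [0, 0, 0.2], "roll": 0}, {"grip": 0, "slide": [0, 0, 0.1], "roll": 0}, {"grip": 0, "slide": [0, 0, 0.1], "roll": 0}, {"grip": 0, "slide": [0, 0, 0.0], "roll": 0}])

```text
t: 4.1
position: [0.6014, 0.0454, 0.0433]
eef_rot: [0.812, 0.583, -0.0, -0.0]
wrist_force: [1.0, -0.7, 0.4]
width: 0.0001
```

>>> jog_arm(series=[{"grip": 0, "slide": [0, 0, 0.1], "roll": 0}, {"grip": 0, "slide": [0, 0, 0.1], "roll": 0}, {"grip": 0, "slide": [0, 0, 0.1], "roll": 0}, {"grip": 0, "slide": [0, 0, 0.1], "roll": 0}, {"grip": 0, "slide": [0, 0, 0], "roll": 0}])

```text
t: 4.52
position: [0.6014, 0.0453, 0.0393]
eef_rot: [0.812, 0.583, -0.0, -0.0]
wrist_force: [-0.5, 0.5, -0.2]
width: 0.0002
```

>>> jog_arm(series=[{"grip": 0, "slide": [0, 0, 0.1], "roll": 0}, {"grip": 0, "slide": [0, 0, 0.1], "roll": 0}, {"grip": 0, "slide": [0, 0, 0.1], "roll": 0}, {"grip": 0, "slide": [0, 0, 0], "roll": 0}])

```text
t: 4.85
position: [0.6015, 0.0453, 0.0364]
eef_rot: [0.812, 0.583, -0.0, -0.0]
wrist_force: [-0.1, -0.5, 0.5]
width: 0.0002
```

```bash
python3 - <<'E'
from h import *
t=r.read_camera('top')[:,:,::-1];s=r.read_camera('side')[:,:,::-1]
cv2.imwrite('pics/s1.png',cv2.resize(s[195:325,245:395],None,fx=4.6,fy=4.6,interpolation=2))
print(r.sense()['wrist_force'],r.sense()['position'])
E
```

```text
[ 0.00489429 -0.04307982  0.78039576] [0.60157255 0.04532829 0.03652104]
```

View pics/s1.png

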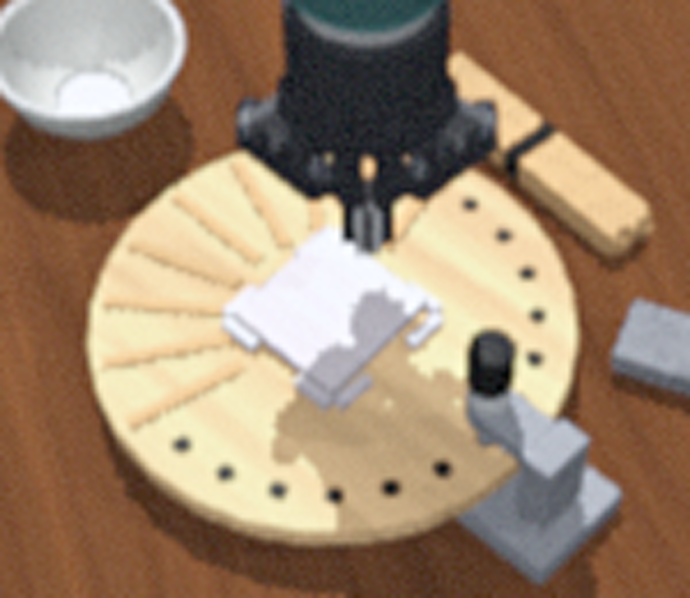

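```bash
python3 - <<'E'
from h import *
for P in ([.6015,.0453,.0365],[.6,.0455,.044]):
    print((proj('side',[P])-[245,195])*4.6)
E
```

```text
[[365.66899556 284.71992286]]
[[362.69537531 276.25768078]]
```

```bash
python3 - <<'E'
from h import *
s=r.read_camera('side')[:,:,::-1]
cv2.imwrite('pics/s2.png',cv2.resize(s[225:290,285:350],None,fx=9,fy=9,interpolation=0))
t=r.read_camera('top')[:,:,::-1]
cv2.imwrite('pics/t2.png',cv2.resize(t[185:325,245:415],None,fx=4,fy=4,interpolation=2))
E
```

```text
(no output)
```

View pics/s2.png

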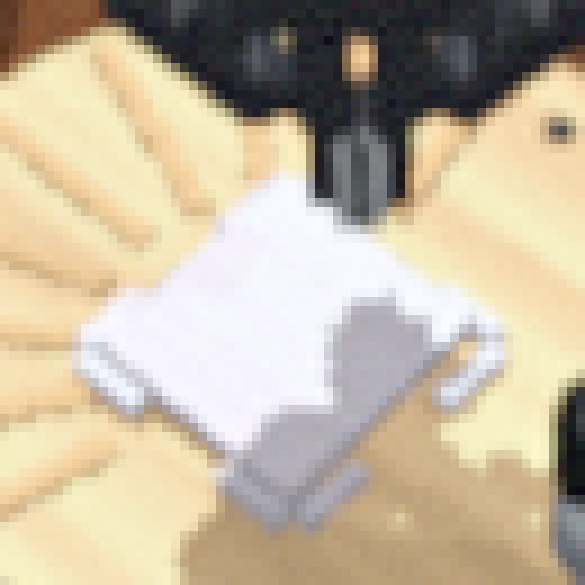

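View pics/t2.png

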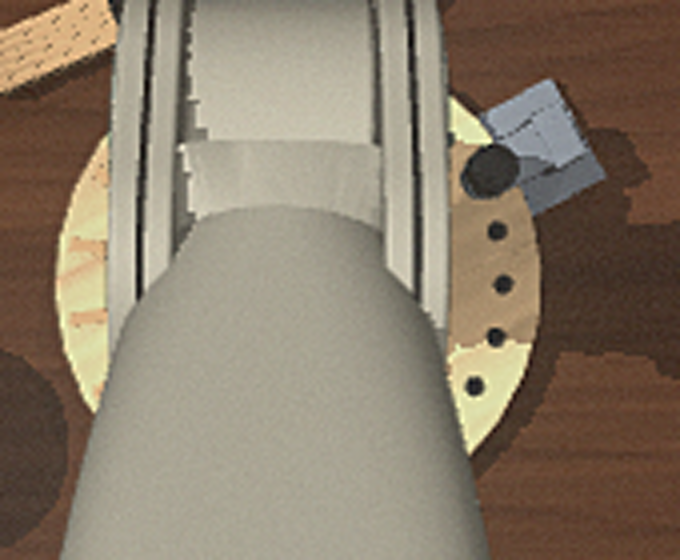

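The fingertip shows at about (325,250) in the side image, and the TCP should project to (324.5,257). Its shadow on the plate is also separate from it. So the fingers aren't touching yet, which fits the zero force. I'll creep down, watching the force.

>>> jog_arm(series=[{"grip": 0, "slide": [0, 0, 0.1], "roll": 0}, {"grip": 0, "slide": [0, 0, 0.1], "roll": 0}, {"grip": 0, "slide": [0, 0, 0.1], "roll": 0}, {"grip": 0, "slide": [0, 0, 0.0], "roll": 0}])

```text
t: 5.38
position: [0.6014, 0.0454, 0.0333]
eef_rot: [0.812, 0.583, -0.0, -0.0]
wrist_force: [-0.3, -0.3, -0.4]
width: 0.0001
```

```bash
python3 - <<'E'
from h import *
print(ray('side',[[325,250]])[0], atz('side',[[325,250]],.036),atz('side',[[325,250]],.065))
s=r.sense();print(s['q'],s['wrist_force'],s['position'])
# numeric probe: what would a far edge location at plate be
E
```

```text
[ 0.40220594 -0.56896826  0.88427095] [[0.6092689  0.06495398 0.036     ]] [[0.60219    0.04328196 0.065     ]]
[-3.18809264e-02  3.69072029e-01 -2.69657163e-01  9.32669642e-01
  2.46142225e-06  1.86389494e+00] [-0.31624563 -0.32557998 -0.41323979] [0.60135982 0.04535519 0.03328127]
```

>>> jog_arm(series=[{"grip": 0, "slide": [0, 0, 0.1], "roll": 0}, {"grip": 0, "slide": [0, 0, 0.1], "roll": 0}, {"grip": 0, "slide": [0, 0, 0.1], "roll": 0}, {"grip": 0, "slide": [0, 0, 0.1], "roll": 0}, {"grip": 0, "slide": [0, 0, 0], "roll": 0}])

```text
t: 5.8
position: [0.6014, 0.0453, 0.0293]
eef_rot: [0.812, 0.583, -0.0, -0.0]
wrist_force: [0.1, -0.1, -0.7]
width: 0.0
```

```bash
python3 - <<'E'
from h import *
s=r.read_camera('side')[:,:,::-1]
cv2.imwrite('pics/s3.png',cv2.resize(s[205:290,275:360],None,fx=7,fy=7,interpolation=2))
print(r.sense()['wrist_force'],r.sense()['position'])
E
```

```text
[-0.68727107  0.42711651 -0.5338758 ] [0.6014909  0.04533978 0.02942265]
```

View pics/s3.png

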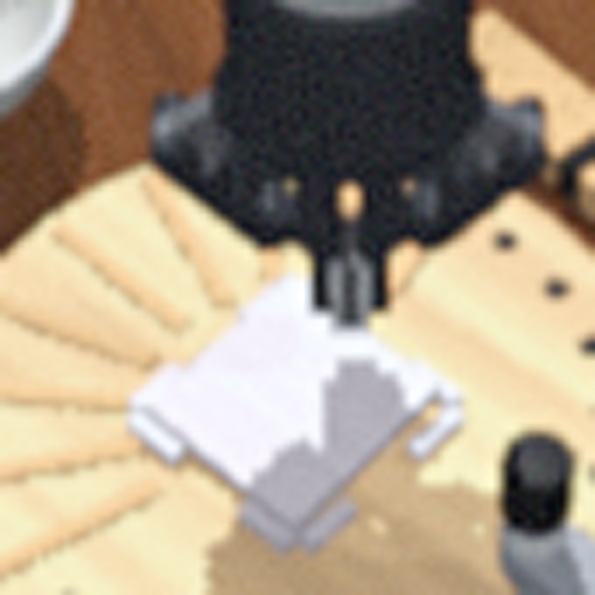

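The tip is right above the target but about 27 mm higher than the reported TCP. I'll keep descending carefully, relying on vision and force.

>>> jog_arm(series=[{"grip": 0, "slide": [0, 0, 0.2], "roll": 0}, {"grip": 0, "slide": [0, 0, 0.2], "roll": 0}, {"grip": 0, "slide": [0, 0, 0.2], "roll": 0}, {"grip": 0, "slide": [0, 0, 0.1], "roll": 0}, {"grip": 0, "slide": [0, 0, 0.1], "roll": 0}, {"grip": 0, "slide": [0, 0, 0], "roll": 0}])

```text
t: 6.35
position: [0.6014, 0.0453, 0.0213]
eef_rot: [0.812, 0.583, -0.0, -0.0]
wrist_force: [0.2, -0.1, -0.6]
width: 0.0001
```

```bash
python3 - <<'E'
from h import *
s=r.read_camera('side')[:,:,::-1]
cv2.imwrite('pics/s4.png',cv2.resize(s[205:290,275:360],None,fx=7,fy=7,interpolation=2))
print(r.sense()['wrist_force'],r.sense()['position'])
E
```

```text
[-0.1690977  -0.18648944  0.32938568] [0.60148735 0.04532864 0.02143228]
```

View pics/s4.png

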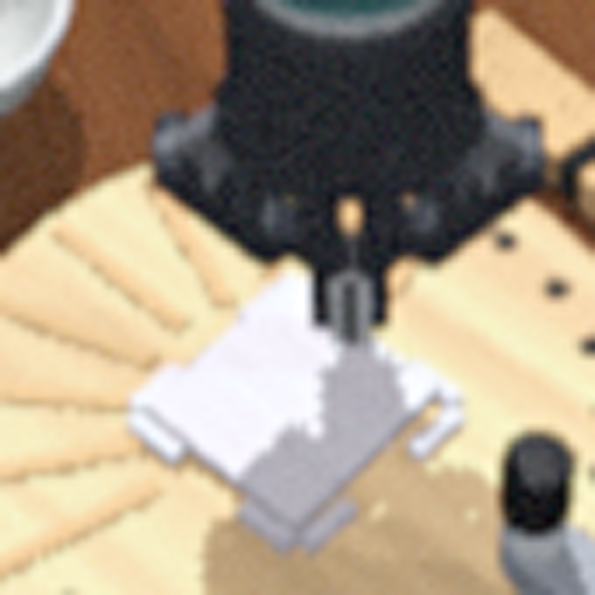

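The tip at (349,341) in the crop has nearly met its shadow, so contact is close.

>>> jog_arm(series=[{"grip": 0, "slide": [0, 0, 0.1], "roll": 0}, {"grip": 0, "slide": [0, 0, 0.1], "roll": 0}, {"grip": 0, "slide": [0, 0, 0.1], "roll": 0}, {"grip": 0, "slide": [0, 0, 0], "roll": 0}])

```text
t: 6.73
position: [0.6014, 0.0453, 0.0184]
eef_rot: [0.812, 0.583, -0.0, -0.0]
wrist_force: [-0.1, -0.7, -0.3]
width: -0.0
```

>>> jog_arm(series=[{"grip": 0, "slide": [0, 0, 0.1], "roll": 0}, {"grip": 0, "slide": [0, 0, 0.1], "roll": 0}, {"grip": 0, "slide": [0, 0, 0], "roll": 0}])

```text
t: 6.98
position: [0.6015, 0.0453, 0.0164]
eef_rot: [0.812, 0.583, -0.0, -0.0]
wrist_force: [0.1, -0.4, -0.3]
width: -0.0004
```

>>> jog_arm(series=[{"grip": 0, "slide": [0, 0, 0.1], "roll": 0}, {"grip": 0, "slide": [0, 0, 0.1], "roll": 0}, {"grip": 0, "slide": [0, 0, 0], "roll": 0}])

```text
t: 7.23
position: [0.6015, 0.0453, 0.0144]
eef_rot: [0.812, 0.583, -0.0, -0.0]
wrist_force: [0.2, 0.4, -0.0]
width: 0.0002
```

>>> jog_arm(series=[{"grip": 0, "slide": [0, 0, 0.1], "roll": 0}, {"grip": 0, "slide": [0, 0, 0.1], "roll": 0}, {"grip": 0, "slide": [0, 0, 0], "roll": 0}])

```text
t: 7.48
position: [0.6014, 0.0454, 0.0124]
eef_rot: [0.812, 0.583, -0.0, -0.0]
wrist_force: [0.2, -0.2, -0.7]
width: 0.0
```

```bash
python3 - <<'E'
from h import *
s=r.read_camera('side')[:,:,::-1]
cv2.imwrite('pics/s5.png',cv2.resize(s[205:290,275:360],None,fx=7,fy=7,interpolation=2))
print(r.sense()['wrist_force'],r.sense()['position'])
E
```

```text
[-0.40882731  0.45569505  0.02661128] [0.60149942 0.04533451 0.01243937]
```

View pics/s5.png

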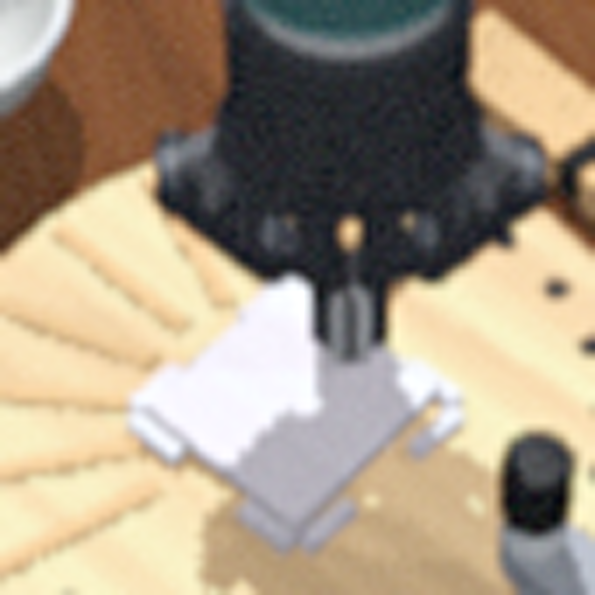

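>>> jog_arm(series=[{"grip": 0, "slide": [0, 0, 0.1], "roll": 0}, {"grip": 0, "slide": [0, 0, 0.1], "roll": 0}, {"grip": 0, "slide": [0, 0, 0], "roll": 0}])

```text
t: 7.78
position: [0.602, 0.0453, 0.0109]
eef_rot: [0.812, 0.583, 0.0, 0.0]
wrist_force: [-0.7, -0.4, 2.0]
width: 0.0002
```

>>> jog_arm(series=[{"grip": 0, "slide": [0, 0, 0.1], "roll": 0}, {"grip": 0, "slide": [0, 0, 0.1], "roll": 0}, {"grip": 0, "slide": [0, 0, 0], "roll": 0}])

```text
t: 8.03
position: [0.6022, 0.0454, 0.009]
eef_rot: [0.812, 0.583, 0.0, 0.0]
wrist_force: [-0.5, 1.0, 4.0]
width: 0.0
```

>>> jog_arm(series=[{"grip": 0, "slide": [0, 0, 0.1], "roll": 0}, {"grip": 0, "slide": [0, 0, 0.1], "roll": 0}, {"grip": 0, "slide": [0, 0, 0], "roll": 0}])

```text
t: 8.28
position: [0.6023, 0.0455, 0.0068]
eef_rot: [0.812, 0.583, 0.001, 0.0]
wrist_force: [-0.0, 0.9, 4.0]
width: -0.0
```

Contact came at reported z≈0.0115, and the force holds at about 4 N while the lifter sinks. I'll keep pressing.

>>> jog_arm(series=[{"grip": 0, "slide": [0, 0, 0.1], "roll": 0}, {"grip": 0, "slide": [0, 0, 0.1], "roll": 0}, {"grip": 0, "slide": [0, 0, 0], "roll": 0}])

```text
t: 8.53
position: [0.6025, 0.0456, 0.0047]
eef_rot: [0.812, 0.583, 0.001, 0.0]
wrist_force: [1.7, 2.3, 3.3]
width: -0.0001
```

>>> jog_arm(series=[{"grip": 0, "slide": [0, 0, 0.1], "roll": 0}, {"grip": 0, "slide": [0, 0, 0.1], "roll": 0}, {"grip": 0, "slide": [0, 0, 0], "roll": 0}])

```text
t: 8.78
position: [0.6026, 0.0456, 0.0028]
eef_rot: [0.812, 0.583, 0.001, 0.0]
wrist_force: [1.5, 1.4, 3.7]
width: 0.0001
```

>>> jog_arm(series=[{"grip": 0, "slide": [0, 0, 0.1], "roll": 0}, {"grip": 0, "slide": [0, 0, 0.1], "roll": 0}, {"grip": 0, "slide": [0, 0, 0], "roll": 0}])

```text
t: 9.03
position: [0.6027, 0.0456, 0.0023]
eef_rot: [0.812, 0.583, 0.001, 0.0]
wrist_force: [0.0, 2.2, 13.2]
width: -0.0001
```

>>> jog_arm(series=[{"grip": 0, "slide": [0, 0, 0.1], "roll": 0}, {"grip": 0, "slide": [0, 0, 0.1], "roll": 0}, {"grip": 0, "slide": [0, 0, 0], "roll": 0}])

```text
t: 9.28
position: [0.6027, 0.0456, 0.0022]
eef_rot: [0.812, 0.584, 0.001, 0.0]
wrist_force: [-4.2, 2.0, 23.9]
width: 0.0001
```

It bottomed at 0.0022 with 24 N. The true tip at 36 mm means the reported z is about 34 mm low. I'll lift, open and check.

>>> jog_arm(series=[{"grip": 0, "slide": [0, 0, -0.4], "roll": 0}, {"grip": 0, "slide": [0, 0, -1], "roll": 0}, {"grip": 0, "slide": [0, 0, -3], "roll": 0}, {"grip": 0, "slide": [0, 0, -3.5], "roll": 0}, {"grip": 5, "slide": [0, 0, -3.5], "roll": 0}, {"grip": 5, "slide": [0, 0, -2], "roll": 0}, {"grip": 5, "slide": [0, 0, 0], "roll": 0}, {"grip": 5, "slide": [0, 0, 0], "roll": 0}])

```text
t: 9.95
position: [0.6015, 0.0449, 0.1333]
eef_rot: [0.812, 0.583, -0.0, 0.0]
wrist_force: [0.3, -0.4, 0.7]
width: 0.0479
```

```bash
python3 - <<'E'
from h import *
s=r.read_camera('side')[:,:,::-1]
cv2.imwrite('pics/s6.png',cv2.resize(s[165:325,255:395],None,fx=4,fy=4,interpolation=2) if 0 else cv2.resize(s[205:305,275:375],None,fx=6,fy=6,interpolation=2))
print(r.sense()['wrist_force'],r.sense()['position'])
E
```

```text
[ 0.1734587   0.38404545 -0.41150707] [0.60019602 0.0450541  0.13156555]
```

View pics/s6.png

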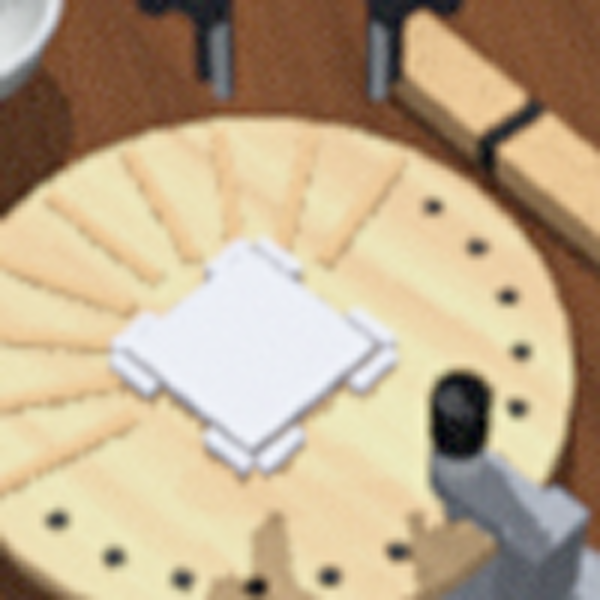

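```bash
python3 - <<'E'
from h import *
p=np.array([.6002,.04505,.1316]);x=np.array([.318,.948,0]);y=np.array([.948,-.318,0])
for dz in(.027,.034):
  for sx in(-.011,.011):
    for sy in(-.024,.024): print(dz,sx,sy,proj('side',[p+[0,0,dz]+sx*x+sy*y])[0].round(1))
print(proj('side',[[.625,-.06,.106],[.625,-.06,.078]]))
s=cv2.imread('pics/s6.png')
d=np.array([.625,-.06])-p[:2];print(d@x[:2],d@y[:2])
E
```

```text
0.027 -0.011 -0.024 [312.5 226.6]
0.027 -0.011 0.024 [334.9 226.6]
0.027 0.011 -0.024 [312.7 218.9]
0.027 0.011 0.024 [334.8 218.9]
0.034 -0.011 -0.024 [312.4 224.4]
0.034 -0.011 0.024 [335.  224.4]
0.034 0.011 -0.024 [312.6 216.7]
0.034 0.011 0.024 [334.9 216.8]
[[350.55723011 271.76915227]
 [350.02957392 279.29276852]]
-0.09170099999999999 0.056916300000000045
```

The plate now looks level: no gap, and it sits inside all the rails around crop (250,350). The projections agree once I allow for the z offset. Next, hover over the knob.

>>> jog_arm(series=[{"grip": 5.5, "slide": [-2.3, 1.41, 0], "roll": 0}, {"grip": 5.5, "slide": [-2.3, 1.41, 0], "roll": 0}, {"grip": 5.5, "slide": [-2.3, 1.41, 0], "roll": 0}, {"grip": 5.5, "slide": [-2.27, 1.41, 0], "roll": 0}, {"grip": 5.5, "slide": [0, 0, 1.5], "roll": 0}, {"grip": 5.5, "slide": [0, 0, 0], "roll": 0}, {"grip": 5.5, "slide": [0, 0, 0], "roll": 0}])

```text
t: 10.58
position: [0.6225, -0.0592, 0.1141]
eef_rot: [0.812, 0.583, -0.003, -0.003]
wrist_force: [-0.4, -0.1, -0.4]
width: 0.055
```

```bash
python3 - <<'E'
from h import *
s=r.read_camera('side')[:,:,::-1]
cv2.imwrite('pics/s7.png',cv2.resize(s[205:305,300:400],None,fx=6,fy=6,interpolation=2))
t=r.read_camera('top')[:,:,::-1]
cv2.imwrite('pics/t7.png',cv2.resize(t[185:325,245:415],None,fx=4,fy=4,interpolation=2))
print(r.sense()['wrist_force'],r.sense()['position'])
E
```

```text
[ 0.74325671 -0.56264773 -0.72769556] [ 0.62430924 -0.05874325  0.11624966]
```

View pics/s7.png

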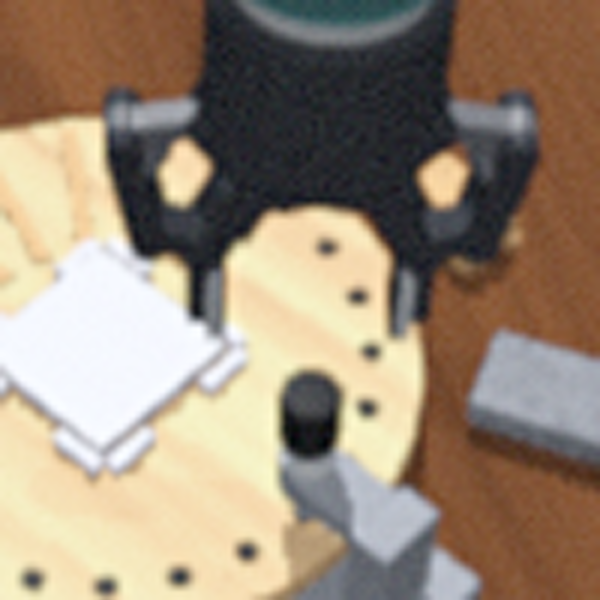

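View pics/t7.png

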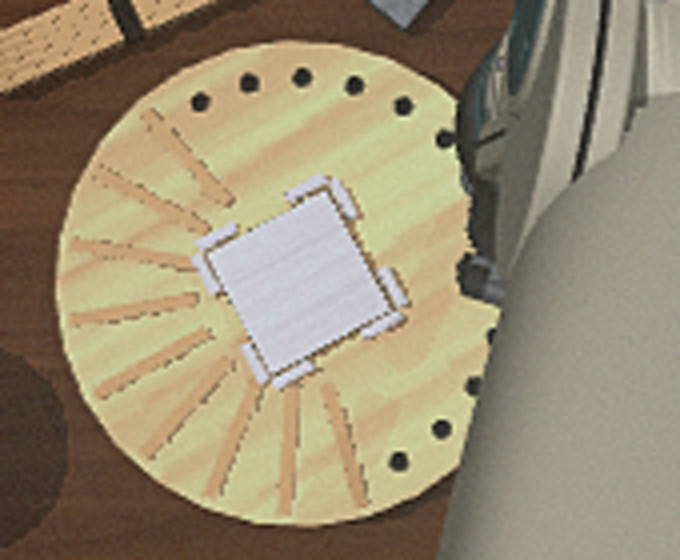

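Finger midpoint is at crop col 307 and the knob at 310, so it is centred to about 1 mm. Descending round the knob.

>>> jog_arm(series=[{"grip": 5.5, "slide": [-0.1, 0.05, 1.5], "roll": 0}, {"grip": 5.5, "slide": [0, 0, 2], "roll": 0}, {"grip": 5.5, "slide": [0, 0, 2], "roll": 0}, {"grip": 5.5, "slide": [0, 0, 1.5], "roll": 0}, {"grip": 5.5, "slide": [0, 0, 0.6], "roll": 0}, {"grip": 5.5, "slide": [0, 0, 0], "roll": 0}, {"grip": 5.5, "slide": [0, 0, 0], "roll": 0}])

```text
t: 11.27
position: [0.6261, -0.0601, 0.042]
eef_rot: [0.812, 0.584, 0.0, 0.0]
wrist_force: [-0.2, -0.8, 0.9]
width: 0.0549
```

```bash
python3 - <<'E'
from h import *
s=r.read_camera('side')[:,:,::-1]
cv2.imwrite('pics/s8.png',cv2.resize(s[205:305,300:400],None,fx=6,fy=6,interpolation=2))
print(r.sense()['wrist_force'],r.sense()['position'])
E
```

```text
[1.29852898 0.07269934 0.42237352] [ 0.62686512 -0.0604503   0.04276206]
```

View pics/s8.png

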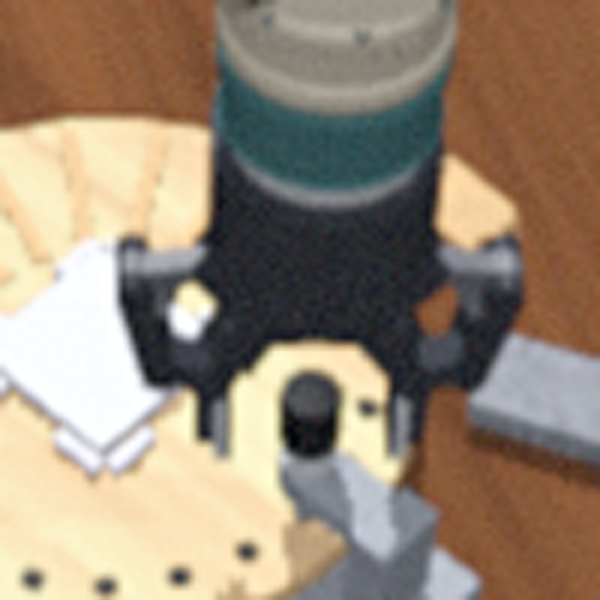

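The tips at crop row 455 match the knob's underside, and the knob is centred between them (230–390). Closing here.

>>> jog_arm(series=[{"grip": 2.6, "slide": [0, 0, 0], "roll": 0}, {"grip": 2.4, "slide": [0, 0, 0], "roll": 0}, {"grip": 1.8, "slide": [0, 0, 0], "roll": 0}, {"grip": 1.8, "slide": [0, 0, 0], "roll": 0}, {"grip": 1.8, "slide": [0, 0, 0], "roll": 0}, {"grip": 1.8, "slide": [0, 0, 0], "roll": 0}], force=70)

```text
t: 11.82
position: [0.6267, -0.0607, 0.0431]
eef_rot: [0.812, 0.583, 0.001, 0.0]
wrist_force: [-2.2, -0.2, 6.5]
width: 0.0221
```

```bash
python3 - <<'E'
from h import *
s=r.read_camera('side')[:,:,::-1]
cv2.imwrite('pics/s9.png',cv2.resize(s[205:305,300:400],None,fx=6,fy=6,interpolation=2))
print(r.sense()['wrist_force'],r.sense()['position'],r.sense()['width'])
E
```

```text
[-1.44514457  0.70798599  4.7816831 ] [ 0.62668015 -0.06071943  0.04313433] 0.022202288702646324
```

View pics/s9.png

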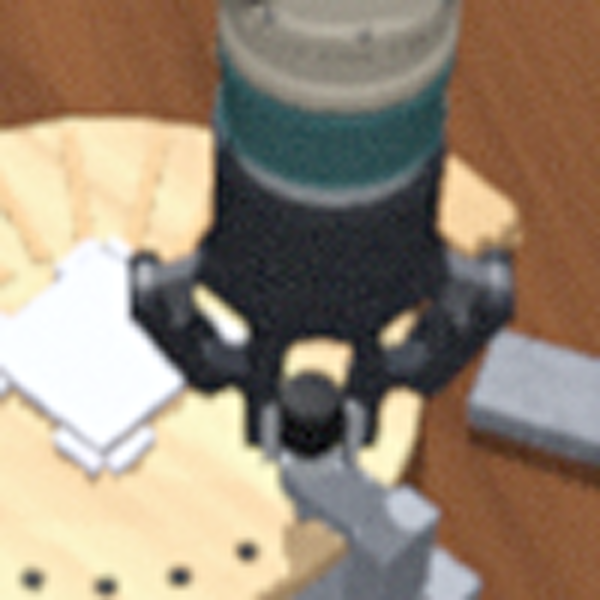

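The fingers are on the knob, with opening 22 mm. Pulling up in steps.

>>> jog_arm(series=[{"grip": 1.8, "slide": [0, 0, -0.2], "roll": 0}, {"grip": 1.8, "slide": [0, 0, -0.2], "roll": 0}, {"grip": 1.8, "slide": [0, 0, -0.2], "roll": 0}, {"grip": 1.8, "slide": [0, 0, -0.2], "roll": 0}, {"grip": 1.8, "slide": [0, 0, 0], "roll": 0}])

```text
t: 12.28
position: [0.6265, -0.0607, 0.0494]
eef_rot: [0.812, 0.583, 0.0, 0.0]
wrist_force: [4.8, 0.1, -7.8]
width: 0.0222
```

>>> jog_arm(series=[{"grip": 1.8, "slide": [0, 0, -0.2], "roll": 0}, {"grip": 1.8, "slide": [0, 0, -0.2], "roll": 0}, {"grip": 1.8, "slide": [0, 0, -0.2], "roll": 0}, {"grip": 1.8, "slide": [0, 0, 0], "roll": 0}])

```text
t: 12.62
position: [0.6265, -0.0607, 0.0551]
eef_rot: [0.812, 0.583, 0.0, 0.0]
wrist_force: [5.8, -0.6, -10.3]
width: 0.0226
```

```bash
python3 - <<'E'
from h import *
s=r.read_camera('side')[:,:,::-1]
cv2.imwrite('pics/s10.png',cv2.resize(s[205:305,300:400],None,fx=6,fy=6,interpolation=2))
print(r.sense()['wrist_force'],r.sense()['position'],r.sense()['width'])
E
```

```text
[ 6.95439322 -0.44402018 -9.44354243] [ 0.62656128 -0.06071734  0.05494881] 0.022205203005182965
```

View pics/s10.png

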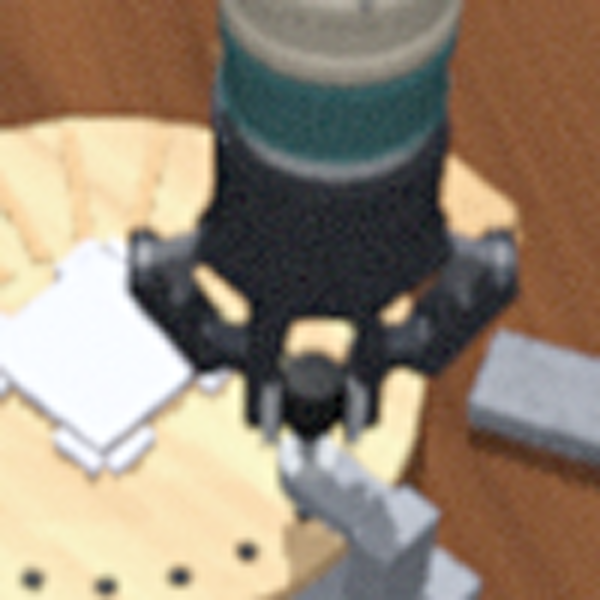

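The knob is rising with the fingers: about 12 mm of lift, 9.4 N, stem visible. On to the stop.

>>> jog_arm(series=[{"grip": 1.8, "slide": [0, 0, -0.2], "roll": 0}, {"grip": 1.8, "slide": [0, 0, -0.1], "roll": 0}, {"grip": 1.8, "slide": [0, 0, -0.1], "roll": 0}, {"grip": 1.8, "slide": [0, 0, 0], "roll": 0}, {"grip": 1.8, "slide": [0, 0, 0], "roll": 0}])

```text
t: 13.08
position: [0.6266, -0.0607, 0.0585]
eef_rot: [0.812, 0.583, 0.0, 0.0]
wrist_force: [7.4, -0.3, -11.4]
width: 0.0224
```

>>> jog_arm(series=[{"grip": 1.8, "slide": [0, 0, -0.1], "roll": 0}, {"grip": 1.8, "slide": [0, 0, 0], "roll": 0}, {"grip": 1.8, "slide": [0, 0, 0], "roll": 0}])

```text
t: 13.33
position: [0.6265, -0.0607, 0.0593]
eef_rot: [0.812, 0.583, 0.0, 0.0]
wrist_force: [7.3, -0.2, -11.8]
width: 0.0218
```

>>> jog_arm(series=[{"grip": 1.8, "slide": [0, 0, -0.1], "roll": 0}, {"grip": 1.8, "slide": [0, 0, 0], "roll": 0}, {"grip": 1.8, "slide": [0, 0, 0], "roll": 0}])

```text
t: 13.58
position: [0.6265, -0.0607, 0.0593]
eef_rot: [0.812, 0.583, 0.0, 0.0]
wrist_force: [8.8, -0.7, -15.5]
width: 0.0225
```

```bash
python3 - <<'E'
from h import *
s=r.read_camera('side')[:,:,::-1];t=r.read_camera('top')[:,:,::-1]
cv2.imwrite('pics/s11.png',cv2.resize(s[205:305,300:400],None,fx=6,fy=6,interpolation=2))
cv2.imwrite('pics/t11.png',t)
print(r.sense()['wrist_force'],r.sense()['position'],r.sense()['width'])
E
```

```text
[  9.14093823  -1.20561773 -16.27713424] [ 0.62651715 -0.06070518  0.05936378] 0.0216501240323434
```

View pics/s11.png

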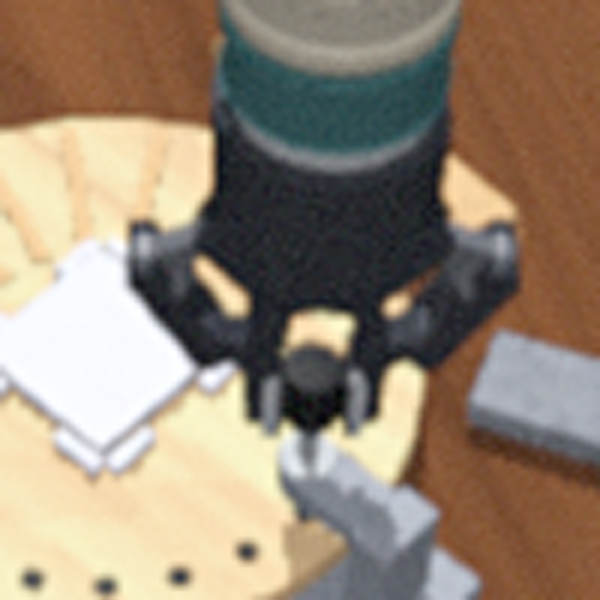

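View pics/t11.png

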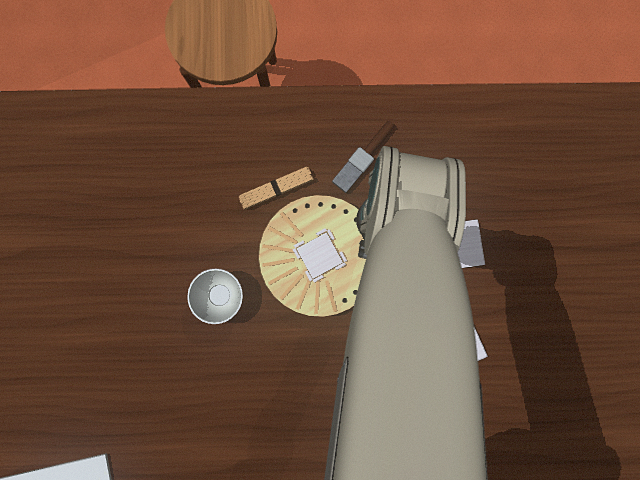

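The end stop is reached: z is stuck at 0.0593 (+16.2 mm) while the pull rises to 16 N. The stem shows at crop (312,440). The plate is level, and the bowl, brush and bundle are where they started.

```bash
python3 - <<'E'
from station import r
print(r.sign_off()); 
E
```

```text
the job is handed in; nothing more can be done
None
```

The plate is pressed level and the plunger is held fully up. I handed the job in at about 13.7 s of the 32 s allowed; no verdict was given.

- **Plate:** I pressed with shut fingers right above the lifter. It gave at about 4 N as it sank, then went solid at about 24 N. Afterwards the pictures showed no gap under the edge, and the plate lay flat within its rails.
- **Plunger:** I gripped the knob at 70 N and pulled it up 16.2 mm by the reported height. At the end stop the height stopped changing while the pull rose to about 16 N, and the stem was visible under the knob.
- **Surroundings:** the bowl, brush and bundle looked unmoved in the last top picture.

**Checks that disagreed:**
- **Fingertip height:** the reported TCP height was about 34 mm lower than the real fingertips. I used the camera and contact force for heights instead.
- **Opening at the knob:** the fingers read 22 mm on the 24 mm knob. The knob still rose with the fingers without visible slip.
- **Sideways force:** at the stop the wrist also read about 9 N sideways, so the grip is probably slightly off-centre.

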